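# Lubricate a press-fit bush at the spray station

### The job

Before it goes to the press, the large flanged bush needs a shot of assembly lubricant: stand it, flange down, in the middle of the round rest of the spray station and let go of it. Then press the red nozzle cap of the clamped can fully down and let it spring back up. Do not spray while the bush is not on the rest, leave the bush standing there, and leave the small bush and the gear where they lie.

Things in the scene. Friction and masses are not known exactly. Their poses are not given: they have to be found in the camera images.
- flanged_bush: the large flanged bush, pale brass-yellow, upright on its flange: flange 44 mm diameter from 0 to 10 mm height, barrel 32 mm diameter from there up to 26 mm. Of the two flanged bushes it is the larger. Origin at the centre of its underside (flange), z up through the barrel. 0.1 kg
- small_bush: the small flanged bush, same colour (flange 36 mm, 22 mm high), not needed. Origin at the centre of its underside
- gear: a grey steel gear lying flat (44 mm diameter, 17 mm high), not needed. Origin at the centre of its underside
- spray_station: grey sheet-metal drip tray 264 x 140 mm, rim 16 mm, screwed to the bench. Origin under its centre at bench level; +x is the spray direction. On its axis: at x = -90 mm a blue and silver aerosol can (54 mm diameter) in a dark steel clamp; at +50 mm a round part rest; at +127 mm a splash guard across the tray, 75 mm high, with 58 mm high wings along the tray's sides back to x = +98 mm
- rest_top (a point): centre of the top face of the round part rest (black rubber on a steel disc of 60 mm diameter), 32 mm above the bench; z up
- cap_top (a point): middle of the top face of the red sprung nozzle cap (25 mm diameter, 19 mm tall) on the can, 146 mm above the bench when up; it moves with the cap. Below the cap the can's shoulder is 33 mm diameter, 25 mm below the cap's top, and 54 mm diameter 39 mm below it
- tube_tip (a point): end of the thin white spray tube (4 mm thick) that slopes from the cap down towards the rest, 40 mm from the cap's axis; it moves with the cap
- nozzle_cap (a joint): how far the nozzle cap is pressed: 0 = up, 0.006 m = fully down; about 2 N starts it and 6 N holds it fully down, and a spring brings it back up
Not all that is in view belongs to the job. What is shaped like the flanged_bush but blue is not meant.

How it is judged:
On the way, in this order (a step that is already met when the one before it is completed fails the run):
1. the large bush stands on the middle of the rest, let go (horizontal distance between flanged_bush and rest_top below 0.012 m and distance between flanged_bush and rest_top below 0.014 m and angle between flanged_bush's own z axis and vertical below 0.12 rad and contact force between flanged_bush and the fingers below 0.05 N), for 0.2 s.
2. the nozzle cap is fully down (value of joint nozzle_cap above 0.0045 m), for 0.1 s.
At the end, for the whole second after the job is handed in: the nozzle cap is up again (within 1 mm) and the large bush stands at rest, flange down, on the part rest, its centre within 12 mm of the rest's centre (value of joint nozzle_cap below 0.001 m and horizontal distance between flanged_bush and rest_top below 0.012 m and distance between flanged_bush and rest_top below 0.014 m and angle between flanged_bush's own z axis and vertical below 0.12 rad and linear speed of flanged_bush below 0.02 m/s); the robot touches nothing.
It fails at once if the cap was pressed more than 3 mm while the large bush was not on the rest (centre more than 20 mm from the centre of its top) (value of joint nozzle_cap above 0.003 m and distance between flanged_bush and rest_top above 0.02 m).
It fails at once if the small bush was moved by more than 25 mm (distance of small_bush from where it was at the start of the episode above 0.025 m).
It fails at once if the gear was moved by more than 25 mm (distance of gear from where it was at the start of the episode above 0.025 m).
It also fails if it takes over 45 s, if anything falls off the work surface, if the arm or the gripper's body presses on something with over 40 N, if the wrist force passes 120 N, or if a joint passes its speed limit or range.

### The arm

A 6-joint arm with a two-finger parallel gripper is mounted at the origin on a cart in front of the work surface, level with it; the furniture and walls round the work are solid. World frame = base frame: x ahead of the robot, y to its left, z up, the work surface at z = 0. Lengths are in m, angles in rad, forces in N, time in s.
With the tool pointing down it reaches from about 0.35 to 0.775 m from the base axis. Payload 5.5 kg.
Tool frame: the origin (TCP) lies at the very end of the fingers, on their centre line; the grasp point (between the pads) lies 19 mm behind it; z points along the fingers, y is the direction in which the jaws open and shut (so a half turn about z gives the same grasp; the last joint's range is limited). The gripper opens to 85 mm and grips with 20 to 120 N. Pads are 22 mm wide; open, the fingers measure 114 mm over their backs; the gripper's body (76 mm by 85 mm) begins 54 mm behind the grasp point. The pads swing forward as they close: fully open they stand 13 mm farther back than shut.
Start: joints at [-0.14, 0.313, 0.046, 1.304, 0, 1.431], TCP at [0.575, -0, 0.231] pointing down, gripper open.
Joint ranges: [-2.76, 2.76], [-0.86, 1.69], [-1.03, 1.26], [-2.2, 2.34], [-1.47, 1.5], [-3.14, 3.14]. Speed limits (rad/s): [2.57, 2.57, 3.14, 3.14, 3.14, 3.14].

### API

Orientations are given as a rotation vector (axis times angle).
In Python, from rig import state, read_camera, close_job gives the robot as it stands.
- The arm moves only by the tool move_arm, never from a script. Its argument "motion" is a list of rows, each an object of numbers: "wx", "wy", "wz": the turn, a rotation vector about the world's x, y, z in degrees; "dx", "dy", "dz": the shift along the world's x, y, z in m; "gripper": the finger opening in m, from 0 to 0.0854. In form: [{"wx": .., "wy": .., "wz": .., "dx": .., "dy": .., "dz": .., "gripper": ..}, ...]. A call has 1 to 5 rows; each row is the pose to reach, as a shift and turn from the pose measured when the call began; what a row does not reach only later rows make up. A row lasts 1/10 s, in which the tool goes at most 50 mm and 8.59 degrees, less where a joint would pass 70% of its speed; a pose out of reach is approached as far as the arm can. A call with a gripper value outside its range is refused whole. The fingers move at their own pace and stop on an object; "squeeze" is the grip in N (left out, the last holds). Time passes only in rows, so rows that repeat a pose let the fingers close. It gives the time, the measured TCP pose, the force and the opening at its end, in the units of the state.
- state(): the state, without advancing time (a new reading comes with each control period).
- read_camera(name): name is "scene" or "side" or "wrist"; returns a dict with "frame" (400x640x3 uint8, red, green, blue), "range_z" (400x640 float32, m along the optical axis (not along the pixel's ray), 0 where there is no reading), "intrinsics" (3x3 intrinsics, pixels), "R" (3x3) and "t" (3): a world point X has camera coordinates R X + t. Camera axes: x right, y down, z forward; pixel columns grow to the right and rows downward; lengths in m; the calibration is good to about 2 mm. A picture is of the moment at which its call begins.
- close_job(): hands the job in, once; it reports no verdict.
The state is a dict: "clock": time; "joints": joint angles; "qvel": joint speeds; "joint_torque": joint torques, N m; "tool_pos": TCP position; "eef_rot": TCP orientation; "ft_force": force on the tool from outside, world axes, zero at the start; "torque": the same for the moment, N m; "opening": finger opening in m.
Only numpy, scipy, OpenCV 4.12 (cv2) and the standard library are available. Lean on these libraries where they do the work, as an engineer would, in place of code of your own. Each camera call takes 0.05 s, during which the arm holds its last target.

## Working session

There is one attempt and no reset: what is moved stays moved. The work goes in short steps, Python scripts to look and compute and a tool call to move; the robot and the scene stay as the last step left them, time stands still between calls to the robot, and variables do not carry over. Pictures are saved under pics/ and viewed, and the job is handed in when it is done.

Besides the shell and the picture viewer there is one more tool, called after "Emit:" as name(argument=value, ...), one argument or row to a line, values as JSON. move_arm: Moves the arm, as the interface text tells. Its arguments: {"type":"object","properties":{"motion":{"type":"array"},"squeeze":{"type":"number"}},"required":["motion"]}

```bash
mkdir -p pics; cat > h.py <<'E'
import numpy as np, cv2
from rig import state, read_camera, close_job
def grab(n,tag):
    c=read_camera(n); np.savez(f'{tag}.npz',**c)
    cv2.imwrite(f'pics/{tag}.png',c['frame'][:,:,::-1]); return c
def load(tag): return dict(np.load(f'{tag}.npz'))
def ray(c,u,v,z):
    d=c['R'].T@np.linalg.inv(c['intrinsics'])@np.array([u,v,1.]); o=-c['R'].T@c['t']
    return o+d*(z-o[2])/d[2]
def cloud(c):
    v,u=np.mgrid[0:400,0:640]; p=np.stack([u,v,np.ones_like(u)],-1)@np.linalg.inv(c['intrinsics']).T*c['range_z'][...,None]
    return (p-c['t'])@c['R']
def proj(c,X):
    p=c['intrinsics']@(c['R']@np.array(X)+c['t']); return p[:2]/p[2]
E
python3 - <<'E'
from h import *
print(state())
for n in ['scene','side','wrist']:
    c=grab(n,n+'0'); print(n,-c['R'].T@c['t'])
E
```

```text
{'clock': 0.0, 'joints': array([-1.39592179e-01,  3.14028339e-01,  4.49335425e-02,  1.30357898e+00,
        3.64068791e-06,  1.43122215e+00]), 'qvel': array([ 0.00208189, -0.00177899, -0.00074642,  0.00078598,  0.00048099,
       -0.00027478]), 'joint_torque': array([-2.90074182e-03, -4.80629075e+01,  2.98531097e+01,  1.95313990e-02,
       -3.83516899e-04, -4.27451073e-05]), 'tool_pos': array([5.74475908e-01, 6.96100652e-05, 2.30374391e-01]), 'eef_rot': array([-2.22039936e+00, -2.22035938e+00,  1.76949209e-03]), 'ft_force': array([-0.26054815,  0.04565718,  0.32132868]), 'torque': array([-0.00906663, -0.01795182, -0.04672655]), 'opening': 0.08498828727482097}
scene [0.24543549 0.56117077 0.78842711]
side [0.20997165 0.80333737 0.82543083]
wrist [0.57590721 0.07559305 0.37322466]
```

View pics/scene0.png

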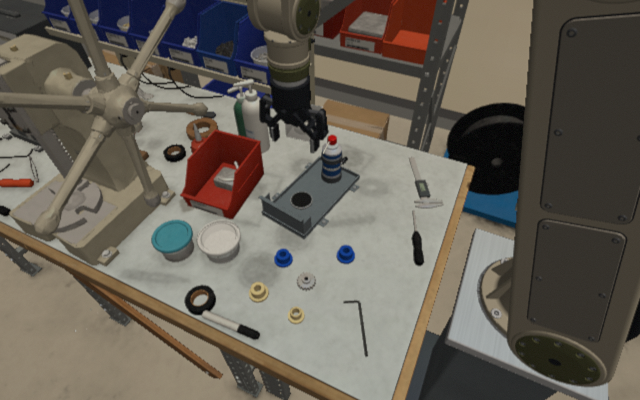

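View pics/side0.png

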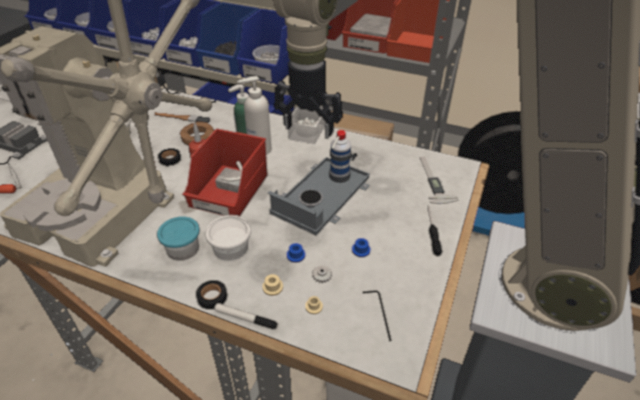

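View pics/wrist0.png

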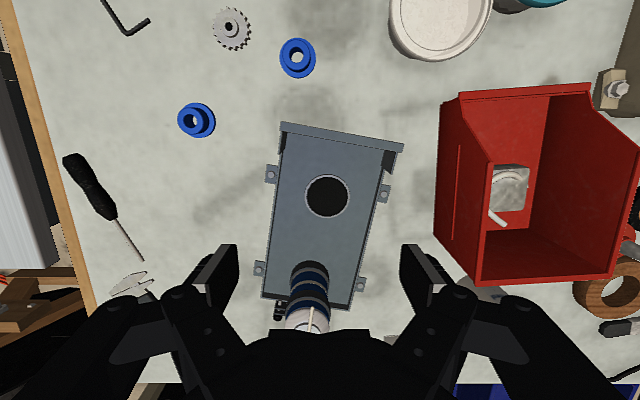

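Candidates: brass bushes at scene px (259,292) and (296,315), and blue lookalikes at (283,258) and (346,254), which are excluded by colour. The larger brass one should be (259,292). I'll measure them and crop.

```bash
python3 - <<'E'
from h import *
for n in ['scene0','side0']:
    c=load(n); P=cloud(c); hsv=cv2.cvtColor(c['frame'],cv2.COLOR_RGB2HSV)
    m=((hsv[...,0]>14)&(hsv[...,0]<32)&(hsv[...,1]>65)&(hsv[...,2]>110)).astype(np.uint8)
    m=m&((P[...,2]>0.002)&(P[...,2]<0.04)&(c['range_z']>0)).astype(np.uint8)
    k,l,s,ce=cv2.connectedComponentsWithStats(m)
    for i in range(1,k):
        if s[i,4]>40:
            q=P[l==i]; top=q[q[:,2]>np.percentile(q[:,2],97)-0.004]
            print(n,s[i],ce[i].round(1),'zmax',np.percentile(q[:,2],97).round(4),'med',np.median(q,0).round(4),'top mid',((top.min(0)+top.max(0))/2).round(4),'ext',np.ptp(q,0).round(3))
    # rest, cap
    x=P[...,0]
    h=hsv
    red=((h[...,0]<8)|(h[...,0]>172))&(h[...,1]>150)&(h[...,2]>100)&(P[...,2]>0.11)&(P[...,2]<.17)
    q=P[red]; 
    if len(q): 
        print('red',red.sum(),q.min(0).round(3),q.max(0).round(3),np.argwhere(red).mean(0)); t=q[q[:,2]>.14]; print('captop',len(t),np.median(t,0),(t.min(0)+t.max(0))/2)
    blk=(h[...,2]<60)&(P[...,2]>.026)&(P[...,2]<.038)
    k,l,s,ce=cv2.connectedComponentsWithStats(blk.astype(np.uint8))
    for i in range(1,k):
        if s[i,4]>60:
            q=P[l==i]; print('blk',s[i],ce[i].round(1),np.median(q,0).round(4),q.min(0).round(3),q.max(0).round(3))
c=load('wrist0');P=cloud(c);h=cv2.cvtColor(c['frame'],cv2.COLOR_RGB2HSV)
blk=(h[...,2]<60)&(P[...,2]>.022)&(P[...,2]<.042)
k,l,s,ce=cv2.connectedComponentsWithStats(blk.astype(np.uint8))
for i in range(1,k):
        if s[i,4]>300:
            q=P[l==i]; print('w blk',s[i],ce[i].round(1),np.median(q,0).round(4),((q.min(0)+q.max(0))/2).round(4),np.ptp(q,0))
c=load('scene0');f=c['frame'][:,:,::-1]
a=cv2.resize(f[225:345,220:380],(800,600),interpolation=cv2.INTER_CUBIC); cv2.imwrite('pics/crop1.png',a)
E
```

```text
scene0 [249 282  20  20 254] [258.1 291.9] zmax 0.0285 med [0.5504 0.2439 0.0171] top mid [0.5543 0.2401 0.0272] ext [0.047 0.047 0.027]
scene0 [288 307  16  17 171] [295.7 315.5] zmax 0.0244 med [0.4497 0.2559 0.0091] top mid [0.4545 0.252  0.0233] ext [0.035 0.034 0.023]
red 285 [ 0.549 -0.178  0.111] [0.883 0.045 0.149] [145.55438596 245.82807018]
captop 45 [ 0.55954092 -0.16455254  0.14691243] [ 0.55985398 -0.16586307  0.14555386]
blk [292 192  19  15 223] [301.1 199.3] [ 0.5848 -0.0312  0.0324] [ 0.559 -0.057  0.028] [ 0.611 -0.006  0.037]
blk [264 207  47  25 128] [287.8 220.8] [0.5783 0.0476 0.0322] [0.527 0.032 0.026] [0.658 0.06  0.038]
side0 [263 274  20  21 317] [272.2 284.8] zmax 0.0275 med [0.5498 0.246  0.0166] top mid [0.5524 0.2408 0.0265] ext [0.041 0.043 0.027]
side0 [306 296  16  18 217] [313.5 305.1] zmax 0.0231 med [0.451  0.2569 0.0107] top mid [0.4529 0.2522 0.0219] ext [0.034 0.032 0.022]
red 423 [ 0.548 -0.177  0.11 ] [0.88  0.04  0.148] [142.73995272 245.12293144]
captop 37 [ 0.55648037 -0.16418802  0.14461877] [ 0.55657921 -0.16490964  0.14401696]
blk [302 191  18  12 180] [310.3 196.3] [ 0.5828 -0.0311  0.0318] [ 0.561 -0.056  0.028] [ 0.607 -0.005  0.036]
w blk [ 63 155  42  59 584] [ 80.8 179.9] [ 0.2652 -0.0055  0.0239] [ 0.2668 -0.017   0.0252] [0.03659393 0.07896203 0.00643685]
w blk [ 307  177   41   39 1254] [326.8 196.1] [ 0.5859 -0.0296  0.032 ] [ 0.586  -0.0302  0.0322] [0.051909   0.05217952 0.0055544 ]
w blk [486 221  63  23 464] [518.  237.2] [ 0.8465 -0.089   0.0312] [ 0.8391 -0.08    0.032 ] [0.0826094  0.02533841 0.01988851]
```

View pics/crop1.png

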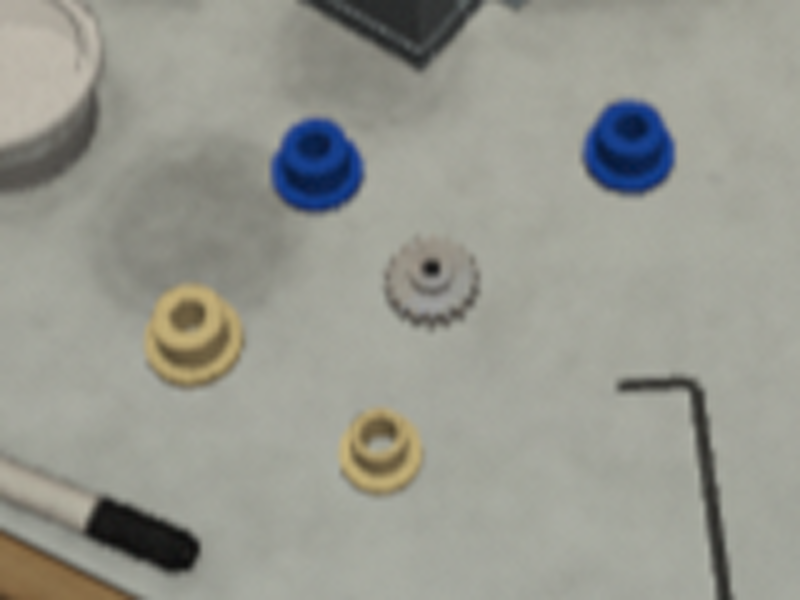

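The crop confirms the choice. The large brass bush is at crop (193,333), scene (259,292), and 27 mm high; the small one is at (380,450). I'll move the wrist camera over it.

Emit:
move_arm(
  motion=[
    {"dx":-0.005,"dy":0.04,"dz":0,"gripper":0.085},
    {"dx":-0.01,"dy":0.08,"dz":0,"gripper":0.085},
    {"dx":-0.015,"dy":0.12,"dz":0,"gripper":0.085},
    {"dx":-0.021,"dy":0.165,"dz":0,"gripper":0.085},
    {"dx":-0.021,"dy":0.165,"dz":0,"gripper":0.085},
  ],
)

```text
schema error: expected keys wx, wy, wz, dx, dy, dz, gripper
```

```bash
cat > w.py <<'E'
from h import *
import sys
c=grab('wrist',sys.argv[1]);P=cloud(c);h=cv2.cvtColor(c['frame'],cv2.COLOR_RGB2HSV)
m=((h[...,0]>14)&(h[...,0]<32)&(h[...,1]>65)&(h[...,2]>110)&(P[...,2]>.003)&(P[...,2]<.06)).astype(np.uint8)
k,l,s,ce=cv2.connectedComponentsWithStats(m)
for i in range(1,k):
    if s[i,4]>150:
        q=P[l==i]; zm=np.percentile(q[:,2],95); mk=((l==i)&(P[...,2]>zm-.004)).astype(np.uint8)
        cs,_=cv2.findContours(mk,cv2.RETR_EXTERNAL,cv2.CHAIN_APPROX_NONE); cc=max(cs,key=cv2.contourArea)
        (u,v),r=cv2.minEnclosingCircle(cc); t=P[mk>0]
        print(s[i],'zmax',zm.round(4),'circ',u,v,'ray',ray(c,u,v,zm).round(4),'topmid',((t.min(0)+t.max(0))/2).round(4),np.ptp(t,0).round(3),'all',((q.min(0)+q.max(0))/2).round(4),np.ptp(q,0).round(3))
s=state();print(s['clock'],s['tool_pos'],s['eef_rot'],s['ft_force'],s['opening'])
E
python3 w.py w1
```

```text
[600  70  26  39 409] zmax 0.0197 circ 609.271728515625 101.21195983886719 ray [0.9276 0.0867 0.0197] topmid [0.9283 0.1004 0.0182] [0.024 0.043 0.005] all [0.9283 0.1004 0.0161] [0.024 0.043 0.009]
0.2 [5.74700135e-01 2.38487485e-05 2.30730814e-01] [-2.22083002e+00 -2.22078299e+00  1.07102478e-03] [ 3.02590464e-02 -2.06378004e-04 -8.09608435e-01] 0.08545415502270488
```

View pics/w1.png

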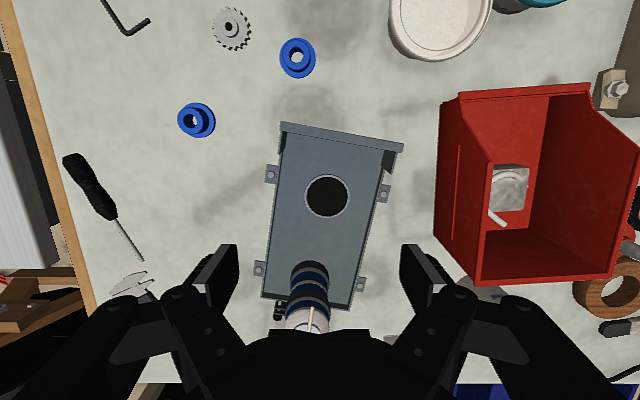

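The call needs all seven keys, so nothing moved and the view is the same as before. I'll resend it.

Emit:
move_arm(
  motion=[
    {"wx":0,"wy":0,"wz":0,"dx":-0.005,"dy":0.04,"dz":0,"gripper":0.085},
    {"wx":0,"wy":0,"wz":0,"dx":-0.01,"dy":0.08,"dz":0,"gripper":0.085},
    {"wx":0,"wy":0,"wz":0,"dx":-0.015,"dy":0.12,"dz":0,"gripper":0.085},
    {"wx":0,"wy":0,"wz":0,"dx":-0.021,"dy":0.165,"dz":0,"gripper":0.085},
    {"wx":0,"wy":0,"wz":0,"dx":-0.021,"dy":0.165,"dz":0,"gripper":0.085},
  ],
)

```text
clock: 0.7
tool_pos: [0.5523, 0.1697, 0.2305]
eef_rot: [-2.213, -2.227, 0.0]
ft_force: [0.6, -0.7, 0.0]
opening: 0.0848
```

```bash
python3 w.py w2
```

```text
[229  92  28  29 446] zmax 0.0227 circ 238.6914825439453 105.88298034667969 ray [0.4558 0.251  0.0227] topmid [0.4552 0.2508 0.0218] [0.024 0.023 0.005] all [0.4558 0.251  0.0138] [0.035 0.034 0.021]
[305  99  34  35 784] zmax 0.027 circ 321.4545593261719 116.2727279663086 ray [0.556  0.2396 0.027 ] topmid [0.5561 0.2396 0.0261] [0.03  0.03  0.005] all [0.5562 0.2392 0.0163] [0.042 0.042 0.024]
[581 207  20  16 171] zmax 0.0193 circ 591.0 213.5 ray [0.9252 0.1137 0.0193] topmid [0.9277 0.1133 0.0178] [0.022 0.018 0.005] all [0.9277 0.111  0.016 ] [0.022 0.023 0.008]
[   0  244   28   90 1084] zmax 0.0142 circ 1.0 288.5 ray [ 0.0711 -0.0149  0.0142] topmid [ 0.0751 -0.0204  0.0143] [0.071 0.16  0.007] all [ 0.0751 -0.0204  0.0143] [0.071 0.16  0.007]
0.75 [0.55291437 0.16750459 0.23051904] [-2.21534822e+00 -2.22579259e+00  1.58823905e-03] [ 0.36368914  0.24895195 -0.10435456] 0.08489471279187982
```

View pics/w2.png

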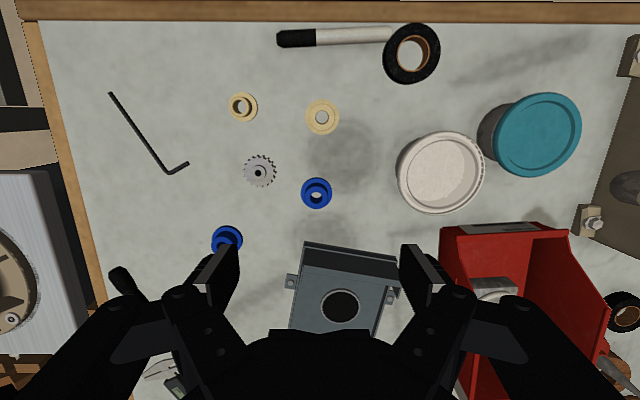

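Wrist view: the large bush is at (322,117), the small one at (243,106) and the gear at (260,171). The bush measures (0.555, 0.240) with its top at 27 mm and a 42 mm flange, which matches. I'll descend over it.

Emit:
move_arm(
  motion=[
    {"wx":0,"wy":0,"wz":0,"dx":0.002,"dy":0.04,"dz":-0.02,"gripper":0.085},
    {"wx":0,"wy":0,"wz":0,"dx":0.002,"dy":0.0725,"dz":-0.05,"gripper":0.085},
    {"wx":0,"wy":0,"wz":0,"dx":0.002,"dy":0.0725,"dz":-0.09,"gripper":0.085},
    {"wx":0,"wy":0,"wz":0,"dx":0.002,"dy":0.0725,"dz":-0.13,"gripper":0.085},
    {"wx":0,"wy":0,"wz":0,"dx":0.002,"dy":0.0725,"dz":-0.17,"gripper":0.085},
  ],
)

```text
clock: 1.25
tool_pos: [0.5552, 0.2391, 0.059]
eef_rot: [-2.217, -2.225, 0.002]
ft_force: [1.0, 1.1, -0.1]
opening: 0.0851
```

```bash
python3 w.py w3; python3 - <<'E'
from h import *
c=grab('scene','s3'); cv2.imwrite('pics/s3c.png',cv2.resize(c['frame'][205:325,190:350,::-1],(800,600),interpolation=cv2.INTER_CUBIC))
print(state()['tool_pos'])
E
```

```text
[ 161  176   49   44 1071] zmax 0.0224 circ 176.0 204.5 ray [0.4581 0.2529 0.0224] topmid [0.457  0.2524 0.021 ] [0.021 0.022 0.005] all [0.4576 0.2521 0.0133] [0.032 0.034 0.021]
[ 291  186   56   58 1893] zmax 0.0269 circ 318.5 223.5 ray [0.5561 0.241  0.0269] topmid [0.5561 0.2405 0.0254] [0.031 0.03  0.005] all [0.556  0.2435 0.0155] [0.042 0.036 0.025]
1.3 [0.55078251 0.23755733 0.05188316] [-2.21328195 -2.22107404  0.01620611] [-2.0201445  -0.23603511 -4.66536313] 0.08495947555001082
[0.55052766 0.23741179 0.05460397]
```

View pics/s3c.png

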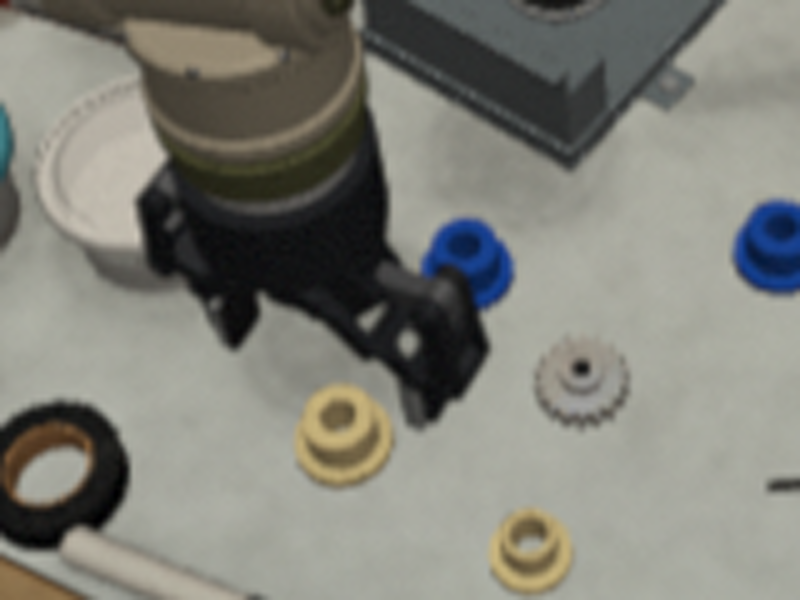

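View pics/w3.png

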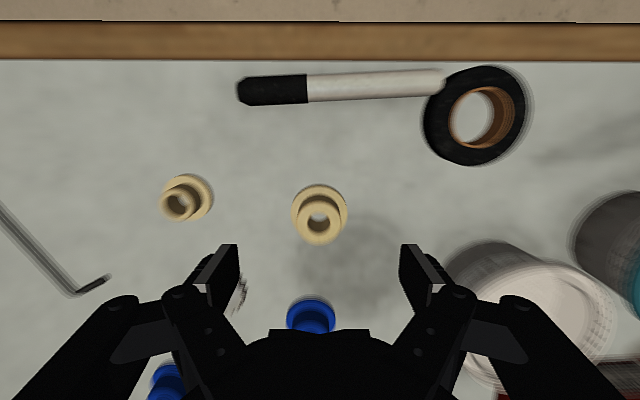

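The wrist view shows the bush at (319,214) ahead of the fingers, with a white bowl at the right. I'll hold briefly and check the force and the bowl clearance.

Emit:
move_arm(
  motion=[
    {"wx":0,"wy":0,"wz":0,"dx":0,"dy":0,"dz":0.005,"gripper":0.085},
    {"wx":0,"wy":0,"wz":0,"dx":0,"dy":0,"dz":0.005,"gripper":0.085},
  ],
)

```text
clock: 1.55
tool_pos: [0.5519, 0.237, 0.0618]
eef_rot: [-2.215, -2.22, 0.015]
ft_force: [0.3, 0.6, -0.3]
opening: 0.085
```

```bash
python3 - <<'E'
from h import *
s=state();print(s['clock'],s['tool_pos'],s['eef_rot'],s['ft_force'],s['opening'])
from scipy.spatial.transform import Rotation as R
print(R.from_rotvec(s['eef_rot']).as_matrix().round(3))
c=load('s3'); print(proj(c,s['tool_pos']),proj(c,[.555,.24,.026]))
c=load('scene0');P=cloud(c);f=c['frame'].astype(int)
m=(P[...,0]>.60)&(P[...,0]<.74)&(P[...,1]>.12)&(P[...,1]<.30)&(P[...,2]>.02)&(P[...,2]<.15)
q=P[m]; print(q.min(0),q.max(0))
E
```

```text
1.55 [0.55190637 0.23701079 0.06182666] [-2.21511975 -2.22020717  0.01468127] [ 0.3332037   0.64172239 -0.29917036] 0.08501426429838496
[[-0.002  1.    -0.01 ]
 [ 1.     0.002 -0.003]
 [-0.003 -0.01  -1.   ]]
[256.83308714 279.47994011] [256.97901549 288.40921642]
[0.63184499 0.12775303 0.02000003] [0.73929886 0.29952846 0.06398014]
```

Emit:
move_arm(
  motion=[
    {"wx":0.2,"wy":-0.6,"wz":0,"dx":0.003,"dy":0.003,"dz":0,"gripper":0.065},
    {"wx":0.2,"wy":-0.6,"wz":0,"dx":0.003,"dy":0.003,"dz":-0.015,"gripper":0.065},
    {"wx":0.2,"wy":-0.6,"wz":0,"dx":0.003,"dy":0.003,"dz":-0.03,"gripper":0.065},
    {"wx":0.2,"wy":-0.6,"wz":0,"dx":0.003,"dy":0.003,"dz":-0.042,"gripper":0.065},
    {"wx":0.2,"wy":-0.6,"wz":0,"dx":0.003,"dy":0.003,"dz":-0.042,"gripper":0.065},
  ],
)

```text
clock: 2.05
tool_pos: [0.5546, 0.2399, 0.0194]
eef_rot: [-2.218, -2.223, 0.0]
ft_force: [-0.4, -0.7, -0.5]
opening: 0.0651
```

```bash
python3 w.py w4; python3 - <<'E'
from h import *
c=grab('scene','s4'); cv2.imwrite('pics/s4c.png',cv2.resize(c['frame'][225:315,200:320,::-1],(800,600),interpolation=cv2.INTER_CUBIC))
E
```

```text
[ 117  193   68   59 1693] zmax 0.0227 circ 138.24143981933594 231.9448699951172 ray [0.4562 0.2516 0.0227] topmid [0.4555 0.2509 0.0217] [0.025 0.024 0.004] all [0.4564 0.2512 0.0138] [0.036 0.036 0.02 ]
[ 285  207   70   73 2829] zmax 0.0268 circ 319.5 254.0 ray [0.556  0.2405 0.0268] topmid [0.5561 0.2393 0.026 ] [0.032 0.032 0.004] all [0.5561 0.2423 0.0162] [0.043 0.038 0.024]
2.1 [0.55493614 0.24001661 0.02006069] [-2.21866495e+00 -2.22372656e+00 -8.14338766e-04] [ 0.58677253  0.00333986 -0.46607954] 0.06496259790826919
```

View pics/s4c.png

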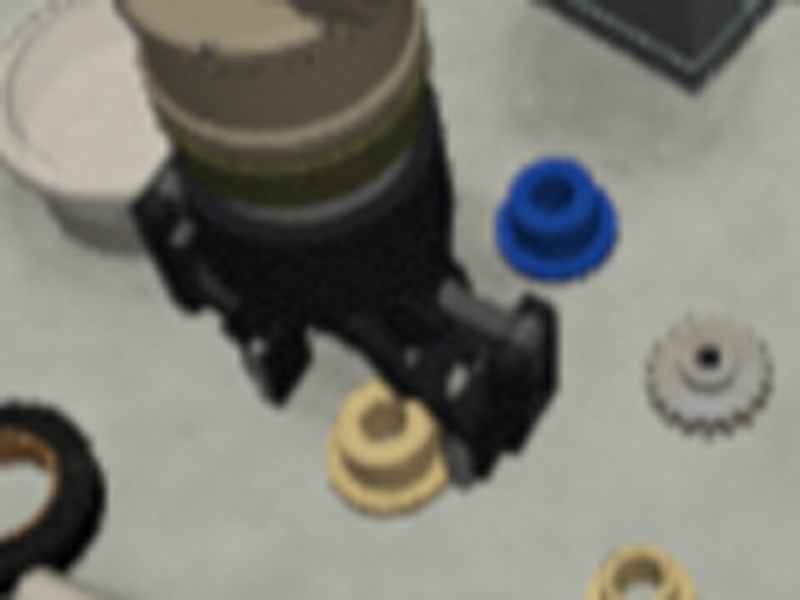

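View pics/w4.png

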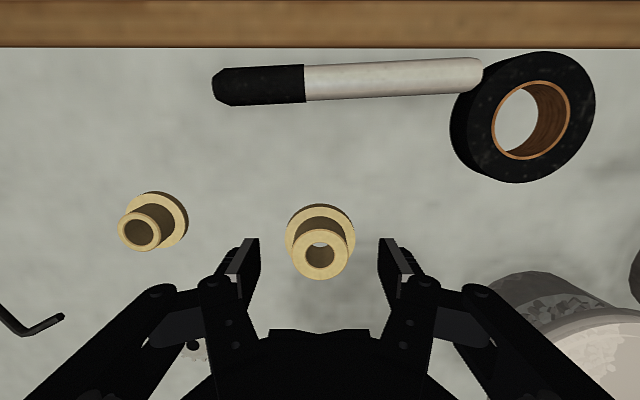

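The wrist view shows the bush top at (320,254), centred between the pads. I'll go down the last 10 mm and close.

Emit:
move_arm(
  motion=[
    {"wx":0,"wy":0,"wz":0,"dx":0.001,"dy":0,"dz":-0.005,"gripper":0.065},
    {"wx":0,"wy":0,"wz":0,"dx":0.001,"dy":0,"dz":-0.01,"gripper":0.065},
    {"wx":0,"wy":0,"wz":0,"dx":0.001,"dy":0,"dz":-0.01,"gripper":0.065},
    {"wx":0,"wy":0,"wz":0,"dx":0.001,"dy":0,"dz":-0.01,"gripper":0.04},
    {"wx":0,"wy":0,"wz":0,"dx":0.001,"dy":0,"dz":-0.01,"gripper":0.02},
  ],
  squeeze=40,
)

```text
clock: 2.65
tool_pos: [0.5564, 0.2402, 0.0106]
eef_rot: [2.219, 2.224, 0.002]
ft_force: [0.4, -0.4, 0.2]
opening: 0.0365
```

Emit:
move_arm(
  motion=[
    {"wx":0,"wy":0,"wz":0,"dx":0,"dy":0,"dz":0,"gripper":0.02},
    {"wx":0,"wy":0,"wz":0,"dx":0,"dy":0,"dz":0,"gripper":0.02},
    {"wx":0,"wy":0,"wz":0,"dx":0,"dy":0,"dz":0,"gripper":0.02},
  ],
)

```text
clock: 2.95
tool_pos: [0.5567, 0.2402, 0.011]
eef_rot: [2.219, 2.224, 0.003]
ft_force: [0.5, -0.3, 3.0]
opening: 0.0295
```

```bash
python3 w.py w5
```

```text
[ 102  198   73   62 1888] zmax 0.0226 circ 124.5 240.0 ray [0.4563 0.2513 0.0226] topmid [0.4557 0.251  0.0212] [0.024 0.024 0.005] all [0.4558 0.251  0.0138] [0.036 0.036 0.02 ]
[285 212  68  28 741] zmax 0.0075 circ 318.5 232.0 ray [0.5576 0.249  0.0075] topmid [0.5576 0.253  0.01  ] [0.039 0.017 0.011] all [0.5576 0.253  0.01  ] [0.039 0.017 0.011]
[ 291  236   57   54 1863] zmax 0.027 circ 318.69091796875 262.0 ray [0.5577 0.2409 0.027 ] topmid [0.5576 0.2394 0.0258] [0.029 0.032 0.004] all [0.5576 0.2394 0.0164] [0.029 0.032 0.022]
3.0 [0.55661352 0.24023136 0.01095604] [2.21861221 2.22373134 0.00285888] [-0.7823413  -0.00652686  2.70181568] 0.02946038499830781
```

View pics/w5.png

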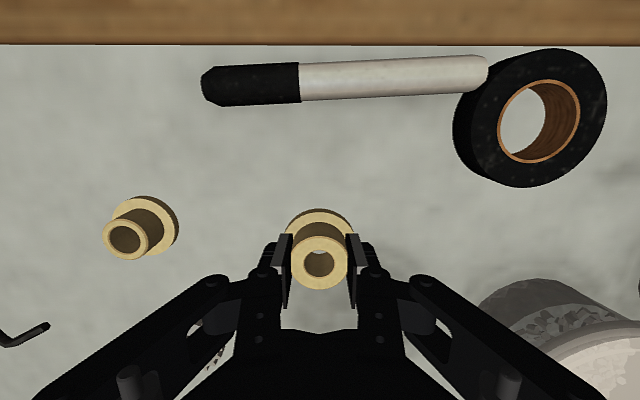

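The pads are on the barrel (291–353, 262) and the opening is 29.5 mm. I'll lift 12 cm.

Emit:
move_arm(
  motion=[
    {"wx":0,"wy":0,"wz":0,"dx":0,"dy":0,"dz":0.015,"gripper":0.02},
    {"wx":0,"wy":0,"wz":0,"dx":0,"dy":0,"dz":0.045,"gripper":0.02},
    {"wx":0,"wy":0,"wz":0,"dx":0,"dy":0,"dz":0.085,"gripper":0.02},
    {"wx":0,"wy":0,"wz":0,"dx":0,"dy":0,"dz":0.12,"gripper":0.02},
    {"wx":0,"wy":0,"wz":0,"dx":0,"dy":0,"dz":0.12,"gripper":0.02},
  ],
)

```text
clock: 3.5
tool_pos: [0.5599, 0.2412, 0.1365]
eef_rot: [2.215, 2.221, 0.016]
ft_force: [0.9, 0.4, -1.4]
opening: 0.0294
```

```bash
sed -i 's/<.06)/<.18)/' w.py; python3 w.py w6
```

```text
[195 162  37  34 620] zmax 0.0227 circ 207.27777099609375 182.72222900390625 ray [0.4558 0.2516 0.0227] topmid [0.4551 0.2513 0.0222] [0.024 0.023 0.004] all [0.4556 0.2513 0.014 ] [0.036 0.035 0.021]
[285 212  69  27 724] zmax 0.1331 circ 319.0 231.5 ray [0.5612 0.2503 0.1331] topmid [0.5614 0.2539 0.135 ] [0.04  0.017 0.011] all [0.5614 0.2539 0.135 ] [0.04  0.017 0.011]
[ 291  236   56   54 1850] zmax 0.1525 circ 318.69091796875 262.0 ray [0.5608 0.2419 0.1525] topmid [0.5608 0.2403 0.1514] [0.029 0.032 0.004] all [0.5608 0.2403 0.142 ] [0.029 0.032 0.023]
3.55 [0.5586113  0.2408082  0.13377965] [2.21653057 2.22174528 0.01078289] [ 0.63373531  0.35163962 -0.92049774] 0.029372920693083227
```

View pics/w6.png

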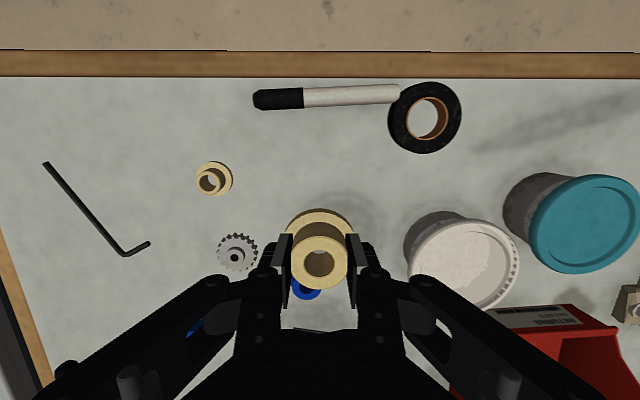

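The bush is held level at (319,262). I'll move it over the rest.

Emit:
move_arm(
  motion=[
    {"wx":0,"wy":0,"wz":0,"dx":0.003,"dy":-0.02,"dz":0.005,"gripper":0.02},
    {"wx":0,"wy":0,"wz":0,"dx":0.007,"dy":-0.06,"dz":0.005,"gripper":0.02},
    {"wx":0,"wy":0,"wz":0,"dx":0.012,"dy":-0.1,"dz":0.005,"gripper":0.02},
    {"wx":0,"wy":0,"wz":0,"dx":0.017,"dy":-0.14,"dz":0.005,"gripper":0.02},
    {"wx":0,"wy":0,"wz":0,"dx":0.02,"dy":-0.17,"dz":0.005,"gripper":0.02},
  ],
)

```text
clock: 4.05
tool_pos: [0.5776, 0.0687, 0.1369]
eef_rot: [2.219, 2.222, 0.007]
ft_force: [0.0, 0.6, -1.1]
opening: 0.0294
```

```bash
python3 - <<'E'
from h import *
# rest centre + station axis: rest ring from wrist view while bush is short of it
c=grab('wrist','w7'); s=state(); print(s['clock'],s['tool_pos'],s['ft_force'],s['opening'])
for n in ['scene0','wrist0','side0']:
    d=load(n);P=cloud(d);h=cv2.cvtColor(d['frame'],cv2.COLOR_RGB2HSV)
    m=((h[...,2]<75)&(np.hypot(P[...,0]-.586,P[...,1]+.03)<.035)&(P[...,2]>.025)&(P[...,2]<.04)).astype(np.uint8)
    cs,_=cv2.findContours(m,cv2.RETR_EXTERNAL,cv2.CHAIN_APPROX_NONE);e=cv2.fitEllipse(max(cs,key=cv2.contourArea))
    print(n,e,ray(d,*e[0],.032))
E
```

```text
4.1 [0.57829754 0.06485365 0.13682554] [ 0.78511464 -1.62874296 -0.10987993] 0.0298285895270562
scene0 ((300.9493408203125, 199.049560546875), (14.033403396606445, 19.641029357910156), 86.62499237060547) [ 0.58567525 -0.03170598  0.032     ]
wrist0 ((326.8432922363281, 196.32713317871094), (38.818904876708984, 40.14784622192383), 85.90023803710938) [ 0.58576523 -0.02993908  0.032     ]
side0 ((310.41021728515625, 196.23654174804688), (12.167463302612305, 19.00849723815918), 90.48217010498047) [ 0.58282372 -0.03028579  0.032     ]
```

View pics/w7.png

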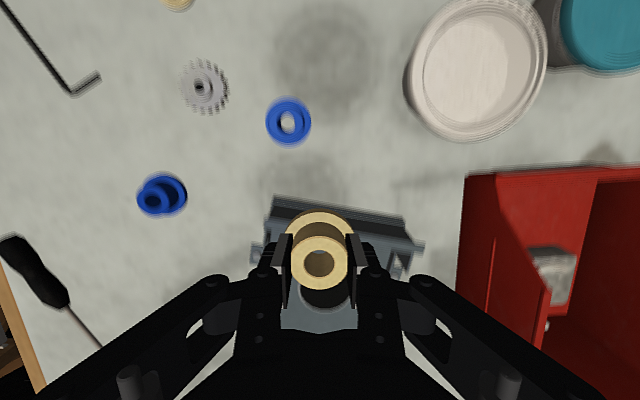

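Still held; the rest centre is (0.585,-0.030) in all three views to about 2 mm. I'll continue to above the rest.

Emit:
move_arm(
  motion=[
    {"wx":0,"wy":0,"wz":0,"dx":0.003,"dy":-0.03,"dz":0,"gripper":0.02},
    {"wx":0,"wy":0,"wz":0,"dx":0.006,"dy":-0.065,"dz":0,"gripper":0.02},
    {"wx":0,"wy":0,"wz":0,"dx":0.006,"dy":-0.0955,"dz":0,"gripper":0.02},
    {"wx":0,"wy":0,"wz":0,"dx":0.006,"dy":-0.0955,"dz":-0.02,"gripper":0.02},
    {"wx":0,"wy":0,"wz":0,"dx":0.006,"dy":-0.0955,"dz":-0.04,"gripper":0.02},
  ],
)

```text
clock: 4.6
tool_pos: [0.5838, -0.0318, 0.0952]
eef_rot: [2.224, 2.215, 0.004]
ft_force: [-0.7, 0.6, -1.4]
opening: 0.0297
```

Emit:
move_arm(
  motion=[
    {"wx":0,"wy":0,"wz":0,"dx":0,"dy":0,"dz":-0.005,"gripper":0.02},
    {"wx":0,"wy":0,"wz":0,"dx":0,"dy":0,"dz":-0.005,"gripper":0.02},
  ],
)

```text
clock: 4.8
tool_pos: [0.582, -0.0314, 0.0879]
eef_rot: [-2.226, -2.216, 0.0]
ft_force: [0.4, -0.5, -0.3]
opening: 0.0293
```

```bash
python3 w.py w8;python3 - <<'E'
from h import *
from scipy.spatial.transform import Rotation as R
s=state();print(R.from_rotvec(s['eef_rot']).as_matrix().round(4))
c=grab('side','d8'); cv2.imwrite('pics/d8c.png',cv2.resize(c['frame'][100:250,230:430,::-1],(800,600),interpolation=cv2.INTER_CUBIC))
E
```

```text
[285 212  69  32 768] zmax 0.0847 circ 318.9926452636719 232.0 ray [ 0.5833 -0.0225  0.0847] topmid [ 0.5834 -0.0186  0.089 ] [0.04  0.016 0.016] all [ 0.5867 -0.0283  0.0643] [0.046 0.036 0.066]
[ 291  236   57   54 1899] zmax 0.1039 circ 318.7090759277344 262.0 ray [ 0.5831 -0.0307  0.1039] topmid [ 0.5831 -0.0323  0.103 ] [0.029 0.032 0.005] all [ 0.5831 -0.0678  0.0546] [0.029 0.103 0.102]
4.85 [ 0.58303089 -0.03143103  0.08918245] [2.22560279e+00 2.21613301e+00 1.79243518e-03] [-0.62431352 -0.59233145 -0.33036576] 0.029547589790858125
[[ 4.3e-03  1.0e+00  1.4e-03]
 [ 1.0e+00 -4.3e-03  2.0e-04]
 [ 2.0e-04  1.4e-03 -1.0e+00]]
```

View pics/w8.png

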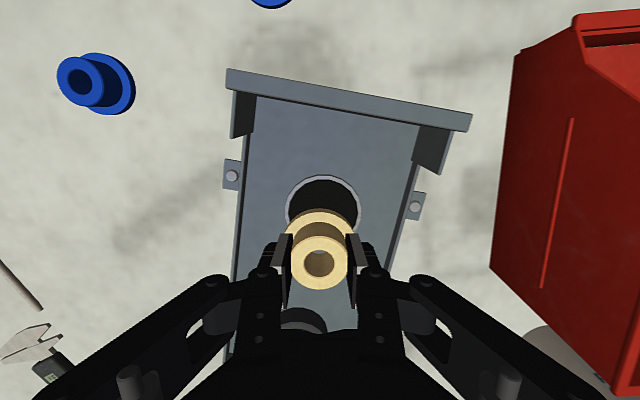

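View pics/d8c.png

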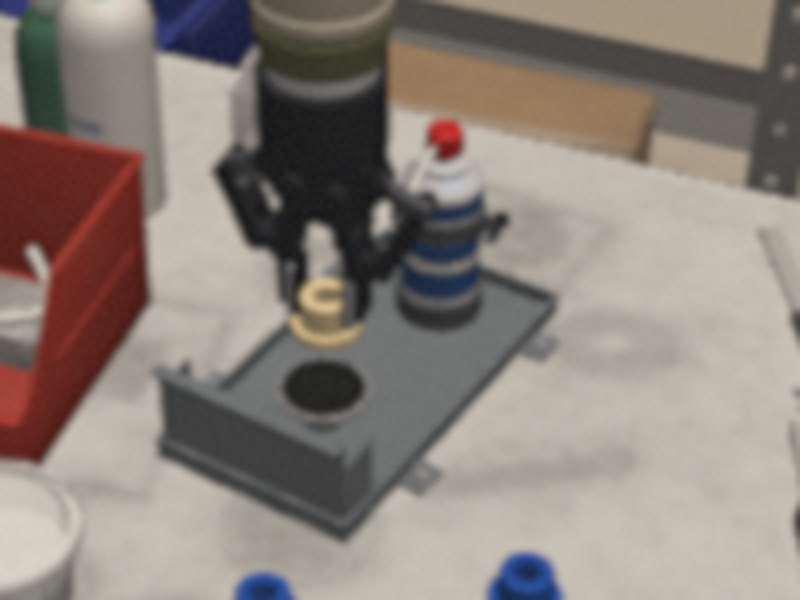

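The bush hangs just above the black rest pad (wrist 322,205; side crop 322,388). I'll lower to about 1–2 mm above contact.

Emit:
move_arm(
  motion=[
    {"wx":0,"wy":0,"wz":0,"dx":0.002,"dy":0.001,"dz":-0.015,"gripper":0.02},
    {"wx":0,"wy":0,"wz":0,"dx":0.002,"dy":0.001,"dz":-0.03,"gripper":0.02},
    {"wx":0,"wy":0,"wz":0,"dx":0.002,"dy":0.001,"dz":-0.04,"gripper":0.02},
    {"wx":0,"wy":0,"wz":0,"dx":0.002,"dy":0.001,"dz":-0.0445,"gripper":0.02},
    {"wx":0,"wy":0,"wz":0,"dx":0.002,"dy":0.001,"dz":-0.0445,"gripper":0.02},
  ],
)

```text
clock: 5.4
tool_pos: [0.5856, -0.0303, 0.0455]
eef_rot: [2.224, 2.216, 0.003]
ft_force: [-0.2, 0.2, -1.0]
opening: 0.0294
```

```bash
python3 w.py w9; python3 - <<'E'
from h import *
c=grab('side','d9'); cv2.imwrite('pics/d9c.png',cv2.resize(c['frame'][150:240,260:380,::-1],(800,600),interpolation=cv2.INTER_CUBIC))
E
```

```text
[285 212  69  28 759] zmax 0.0422 circ 318.5 231.5 ray [ 0.5866 -0.0211  0.0422] topmid [ 0.5866 -0.0175  0.0446] [0.039 0.016 0.011] all [ 0.5871 -0.0175  0.0439] [0.04  0.016 0.013]
[ 291  236   57   54 1895] zmax 0.0614 circ 318.5159912109375 262.4617919921875 ray [ 0.5865 -0.0299  0.0614] topmid [ 0.5866 -0.0312  0.0607] [0.029 0.032 0.005] all [ 0.5866 -0.0515  0.0332] [0.029 0.073 0.06 ]
5.45 [ 0.5859878  -0.03039518  0.04597105] [2.22391247 2.21528612 0.00372468] [-0.54846856  0.24385262 -1.07711559] 0.029356048928881235
```

View pics/d9c.png

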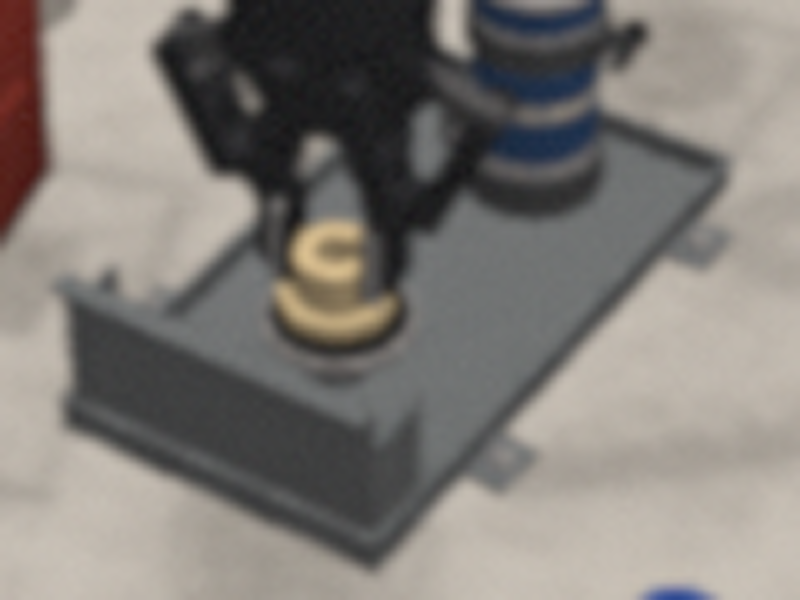

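View pics/w9.png

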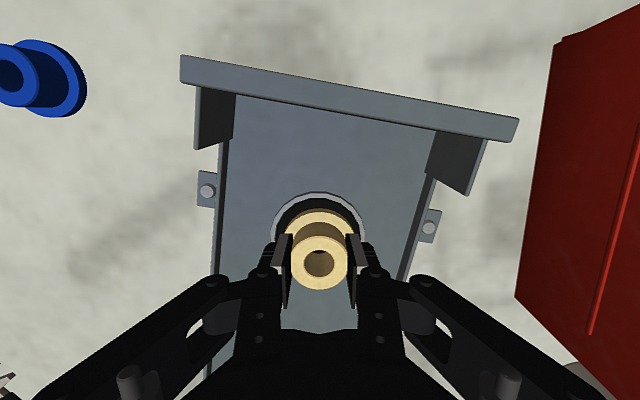

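The bush looks centred on the pad (side crop 337,300). I'll lower the last 3 mm to contact.

Emit:
move_arm(
  motion=[
    {"wx":0,"wy":0,"wz":0,"dx":-0.001,"dy":0,"dz":-0.0015,"gripper":0.02},
    {"wx":0,"wy":0,"wz":0,"dx":-0.001,"dy":0,"dz":-0.003,"gripper":0.02},
    {"wx":0,"wy":0,"wz":0,"dx":-0.001,"dy":0,"dz":-0.0035,"gripper":0.02},
    {"wx":0,"wy":0,"wz":0,"dx":-0.001,"dy":0,"dz":-0.0035,"gripper":0.02},
  ],
)

```text
clock: 5.9
tool_pos: [0.5854, -0.0306, 0.043]
eef_rot: [2.223, 2.215, 0.005]
ft_force: [-0.8, -0.4, 0.1]
opening: 0.0296
```

Emit:
move_arm(
  motion=[
    {"wx":0,"wy":0,"wz":0,"dx":0,"dy":0,"dz":-0.001,"gripper":0.02},
    {"wx":0,"wy":0,"wz":0,"dx":0,"dy":0,"dz":-0.001,"gripper":0.02},
  ],
)

```text
clock: 6.1
tool_pos: [0.5854, -0.0306, 0.0429]
eef_rot: [2.223, 2.214, 0.005]
ft_force: [-2.3, -0.5, 6.3]
opening: 0.0296
```

Contact at 6 N. I'll open slowly.

Emit:
move_arm(
  motion=[
    {"wx":0,"wy":0,"wz":0,"dx":0,"dy":0,"dz":0,"gripper":0.032},
    {"wx":0,"wy":0,"wz":0,"dx":0,"dy":0,"dz":0,"gripper":0.036},
    {"wx":0,"wy":0,"wz":0,"dx":0,"dy":0,"dz":0,"gripper":0.045},
    {"wx":0,"wy":0,"wz":0,"dx":0,"dy":0,"dz":0,"gripper":0.06},
    {"wx":0,"wy":0,"wz":0,"dx":0,"dy":0,"dz":0,"gripper":0.06},
  ],
)

```text
clock: 6.6
tool_pos: [0.5854, -0.0306, 0.0428]
eef_rot: [2.223, 2.214, 0.005]
ft_force: [0.1, 0.3, 0.6]
opening: 0.06
```

Emit:
move_arm(
  motion=[
    {"wx":0,"wy":0,"wz":0,"dx":0,"dy":0,"dz":0.015,"gripper":0.06},
    {"wx":0,"wy":0,"wz":0,"dx":0,"dy":0,"dz":0.045,"gripper":0.06},
    {"wx":0,"wy":0,"wz":0,"dx":0,"dy":0,"dz":0.09,"gripper":0.06},
    {"wx":0,"wy":0,"wz":0,"dx":0,"dy":0,"dz":0.135,"gripper":0.06},
    {"wx":0,"wy":0,"wz":0,"dx":0,"dy":0,"dz":0.165,"gripper":0.06},
  ],
)

```text
clock: 7.1
tool_pos: [0.5863, -0.0307, 0.2112]
eef_rot: [2.221, 2.212, 0.008]
ft_force: [1.3, 0.2, 0.1]
opening: 0.0602
```

```bash
python3 w.py w10; python3 - <<'E'
from h import *
c=grab('side','d10'); cv2.imwrite('pics/d10c.png',cv2.resize(c['frame'][100:250,230:430,::-1],(800,600),interpolation=cv2.INTER_CUBIC))
from scipy.spatial.transform import Rotation as R
s=state();print(R.from_rotvec(s['eef_rot']).as_matrix().round(4),s['tool_pos'])
E
```

```text
[611  35  27  44 400] zmax 0.0197 circ 619.5 68.5 ray [0.9261 0.0885 0.0197] topmid [0.929  0.1007 0.0184] [0.025 0.044 0.005] all [0.929  0.1009 0.0168] [0.025 0.044 0.008]
[298 161  38  37 917] zmax 0.0589 circ 316.6428527832031 182.5 ray [ 0.5863 -0.0307  0.0589] topmid [ 0.5866 -0.0313  0.0579] [0.031 0.031 0.005] all [ 0.5862 -0.0331  0.0452] [0.044 0.046 0.03 ]
7.15 [ 0.58829359 -0.03107114  0.21592419] [2.21702303 2.20836449 0.01386858] [ 1.43043797 -0.50410842  3.52373057] 0.059773360088544475
[[ 0.0039  0.9999  0.014 ]
 [ 1.     -0.0039 -0.0023]
 [-0.0023  0.014  -0.9999]] [ 0.58823141 -0.03107708  0.2132843 ]
```

View pics/d10c.png

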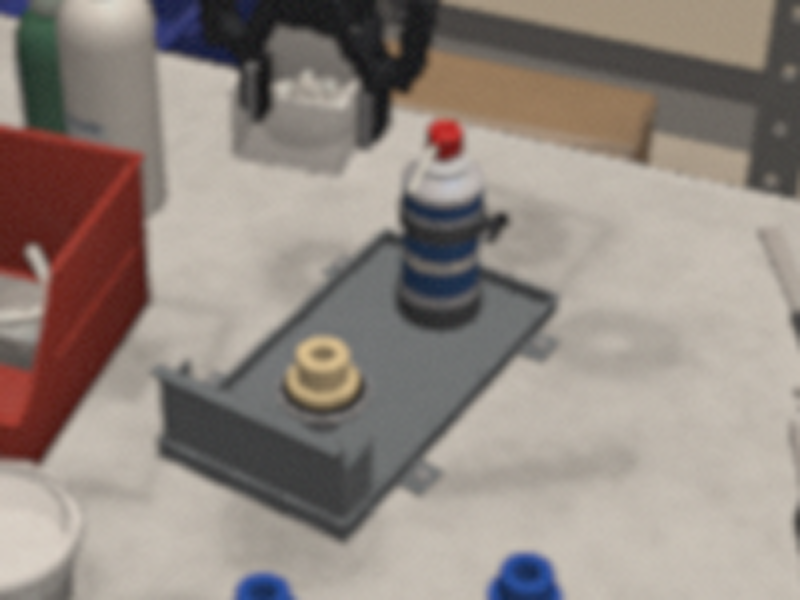

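View pics/w10.png

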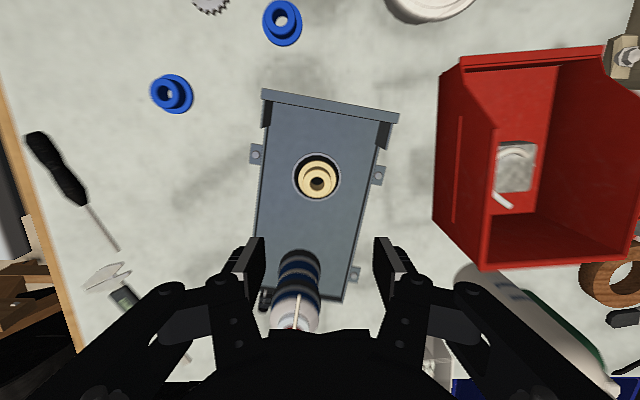

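The bush stands centred on the rest (wrist 317,177; top z 0.059). Next I'll refine the cap position from silhouettes in two views.

```bash
python3 - <<'E'
from h import *
for n in ['scene0','side0','d10']:
    c=load(n);P=cloud(c);h=cv2.cvtColor(c['frame'],cv2.COLOR_RGB2HSV)
    u0,v0=proj(c,[.558,-.166,.137]).astype(int)
    m=(((h[...,0]<8)|(h[...,0]>172))&(h[...,1]>120)&(h[...,2]>70)).astype(np.uint8)
    w=np.zeros_like(m); w[v0-25:v0+25,u0-20:u0+20]=1; m&=w
    ys,xs=np.nonzero(m); uc=(xs.min()+xs.max())/2; vc=(ys.min()+ys.max())/2
    r=ray(c,uc,vc,.1365)
    print(n,len(xs),(xs.min(),xs.max(),ys.min(),ys.max()),r.round(4), 'vs rest', np.hypot(*(r[:2]-[.585,-.0305])), proj(c,[.5576,-.1678,.146]), proj(c,[.5576,-.1678,.127]))
# tray axis from rim depth in wrist0 : tray interior points
c=load('w10');P=cloud(c);h=cv2.cvtColor(c['frame'],cv2.COLOR_RGB2HSV)
# splash guard top z~.075
m=(P[...,2]>.066)&(P[...,2]<.083)&(np.abs(P[...,0]-.6)<.1)&(P[...,1]>.0)&(P[...,1]<.1)
q=P[m][:,:2].astype(np.float32); l=cv2.fitLine(q,cv2.DIST_HUBER,0,.01,.01).ravel(); print(len(q),l,'mid',(q.min(0)+q.max(0))/2)
n=np.array([-l[1],l[0]]); n*=np.sign(n[1]); R0=np.array([.585,-.0305]); print('axis',n,'cap',R0-.14*n, 'guard dist',(l[2:]-R0)@n)
E
```

```text
scene0 68 (np.int64(328), np.int64(336), np.int64(135), np.int64(144)) [ 0.5611 -0.1718  0.1365] vs rest 0.14330502260680616 [332.65807351 137.88924357] [332.51778636 143.56041188]
side0 57 (np.int64(337), np.int64(344), np.int64(130), np.int64(138)) [ 0.56   -0.1712  0.1365] vs rest 0.142860017173386 [341.04233681 131.735733  ] [340.80212628 138.01849848]
d10 56 (np.int64(337), np.int64(344), np.int64(130), np.int64(138)) [ 0.56   -0.1712  0.1365] vs rest 0.142860017173386 [341.04233681 131.735733  ] [340.80212628 138.01849848]
1539 [ 0.98422515 -0.17692047  0.5987608   0.04955517] mid [0.5998261  0.04939984]
axis [0.17692047 0.98422515] cap [ 0.56023113 -0.16829153] guard dist 0.08122687397403086
```

The cap estimate is about (0.560,-0.1685). Silhouettes, tray axis and the 140 mm spacing agree within 3 mm. I'll close the fingers and go above it.

Emit:
move_arm(
  motion=[
    {"wx":0,"wy":0.8,"wz":0,"dx":-0.005,"dy":-0.03,"dz":0,"gripper":0.03},
    {"wx":0,"wy":0.8,"wz":0,"dx":-0.015,"dy":-0.07,"dz":0,"gripper":0},
    {"wx":0,"wy":0.8,"wz":0,"dx":-0.025,"dy":-0.11,"dz":0,"gripper":0},
    {"wx":0,"wy":0.8,"wz":0,"dx":-0.0285,"dy":-0.1375,"dz":0,"gripper":0},
    {"wx":0,"wy":0.8,"wz":0,"dx":-0.0285,"dy":-0.1375,"dz":-0.01,"gripper":0},
  ],
)

```text
clock: 7.7
tool_pos: [0.5596, -0.1722, 0.2031]
eef_rot: [2.228, 2.21, -0.003]
ft_force: [-0.0, -0.1, -0.8]
opening: -0.0003
```

Emit:
move_arm(
  motion=[
    {"wx":0,"wy":0,"wz":0,"dx":0,"dy":0,"dz":-0.01,"gripper":0},
    {"wx":0,"wy":0,"wz":0,"dx":0,"dy":0,"dz":-0.02,"gripper":0},
    {"wx":0,"wy":0,"wz":0,"dx":0,"dy":0,"dz":-0.02,"gripper":0},
  ],
)

```text
clock: 8.0
tool_pos: [0.5584, -0.1706, 0.1805]
eef_rot: [-2.229, -2.213, 0.005]
ft_force: [0.1, -0.5, -0.0]
opening: -0.0
```

```bash
python3 w.py w11; python3 - <<'E'
from h import *
for n in ['side','scene']:
    c=grab(n,n+'11'); u,v=proj(c,[.56,-.1685,.16]).astype(int); cv2.imwrite(f'pics/{n}11c.png',cv2.resize(c['frame'][v-45:v+45,u-60:u+60,::-1],(800,600),interpolation=cv2.INTER_CUBIC)); print(u,v)
from scipy.spatial.transform import Rotation as R
s=state();print(R.from_rotvec(s['eef_rot']).as_matrix().round(4),s['tool_pos'])
E
```

```text
[ 324   11   48   54 1598] zmax 0.0591 circ 349.0 32.0 ray [ 0.5859 -0.0315  0.0591] topmid [ 0.5865 -0.0314  0.058 ] [0.032 0.032 0.005] all [ 0.5872 -0.0316  0.0457] [0.044 0.044 0.03 ]
8.05 [ 0.55894115 -0.1707364   0.18159041] [ 2.228752    2.21317395 -0.0042668 ] [ 0.52407796  0.12109484 -0.63038267] -0.00012157392639965096
340 126
332 133
[[ 0.0071  1.      0.001 ]
 [ 1.     -0.0071 -0.0036]
 [-0.0036  0.001  -1.    ]] [ 0.55980496 -0.17125186  0.18307273]
```

View pics/side11c.png

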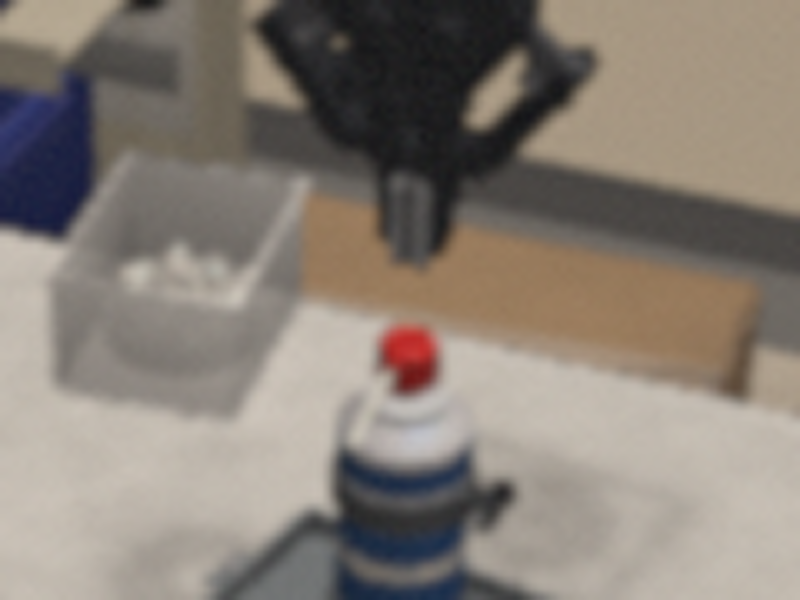

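View pics/scene11c.png

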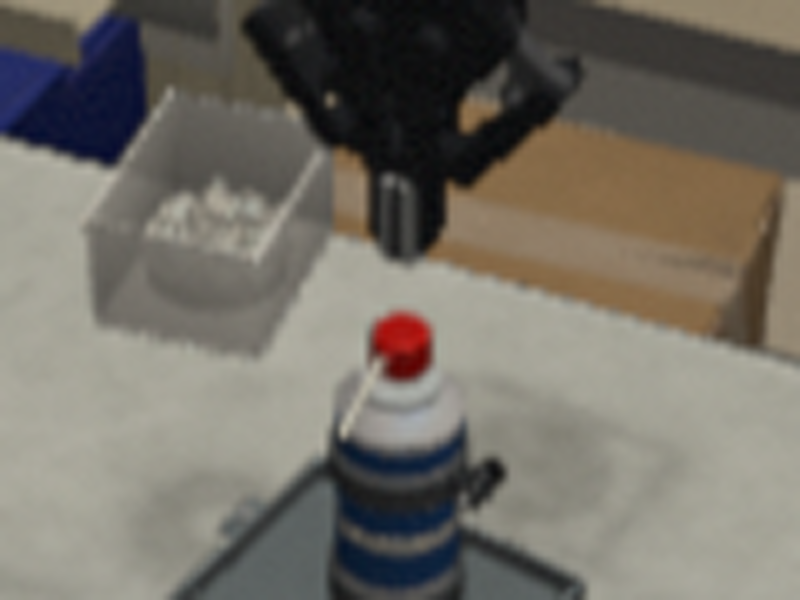

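View pics/w11.png

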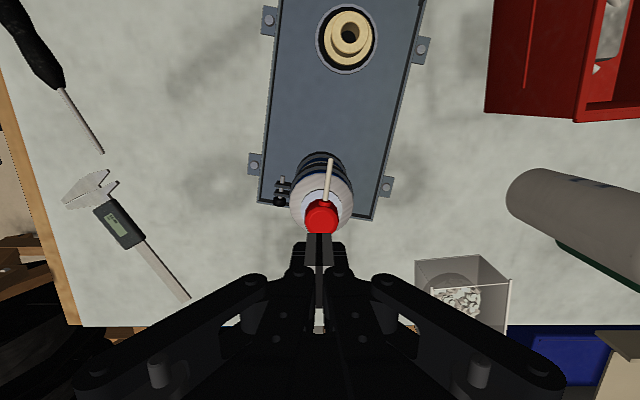

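Wrist view: the red cap is at (321,216), partly behind the closed fingertips. I'll measure it from this close view.

```bash
python3 - <<'E'
from h import *
c=load('w11');P=cloud(c);h=cv2.cvtColor(c['frame'],cv2.COLOR_RGB2HSV)
m=((h[...,0]<8)|(h[...,0]>172))&(h[...,1]>120)&(h[...,2]>70)&(P[...,2]>.115)&(P[...,2]<.16)&(np.abs(P[...,0]-.56)<.03)
q=P[m]; print(len(q),q.min(0),q.max(0)); t=q[q[:,2]>.1425]; print(len(t),t.min(0).round(4),t.max(0).round(4),((t.min(0)+t.max(0))/2).round(4),np.median(t[:,2]))
ys,xs=np.nonzero(m&(P[...,2]>.1425)); print(xs.min(),xs.max(),ys.min(),ys.max())
E
```

```text
838 [ 0.54981666 -0.18127343  0.11562075] [ 0.57485649 -0.15374459  0.14806698]
811 [ 0.5498 -0.1769  0.1425] [ 0.5722 -0.154   0.1481] [ 0.561  -0.1654  0.1453] 0.1461239740074553
305 337 201 233
```

The cap centre is about (0.560,-0.167), 25 mm wide, top at 146 mm, so it checks out. I'll nudge +3.5 mm in y and descend to just above it.

Emit:
move_arm(
  motion=[
    {"wx":-0.2,"wy":0,"wz":0,"dx":0,"dy":0.0035,"dz":-0.01,"gripper":0},
    {"wx":-0.2,"wy":0,"wz":0,"dx":0,"dy":0.0035,"dz":-0.02,"gripper":0},
    {"wx":-0.2,"wy":0,"wz":0,"dx":0,"dy":0.0035,"dz":-0.03,"gripper":0},
    {"wx":-0.2,"wy":0,"wz":0,"dx":0,"dy":0.0035,"dz":-0.033,"gripper":0},
    {"wx":-0.2,"wy":0,"wz":0,"dx":0,"dy":0.0035,"dz":-0.033,"gripper":0},
  ],
)

```text
clock: 8.65
tool_pos: [0.5592, -0.1675, 0.149]
eef_rot: [2.226, 2.211, -0.008]
ft_force: [0.3, -0.8, 0.5]
opening: -0.0002
```

Emit:
move_arm(
  motion=[
    {"wx":0,"wy":0,"wz":0,"dx":0,"dy":0,"dz":0,"gripper":0},
  ],
)

```text
clock: 8.75
tool_pos: [0.5594, -0.1677, 0.1492]
eef_rot: [2.226, 2.21, -0.008]
ft_force: [0.8, -0.3, -0.6]
opening: -0.0001
```

Emit:
move_arm(
  motion=[
    {"wx":0,"wy":0,"wz":0,"dx":0,"dy":0,"dz":-0.003,"gripper":0},
    {"wx":0,"wy":0,"wz":0,"dx":0,"dy":0,"dz":-0.006,"gripper":0},
    {"wx":0,"wy":0,"wz":0,"dx":0,"dy":0,"dz":-0.008,"gripper":0},
    {"wx":0,"wy":0,"wz":0,"dx":0,"dy":0,"dz":-0.009,"gripper":0},
    {"wx":0,"wy":0,"wz":0,"dx":0,"dy":0,"dz":-0.009,"gripper":0},
  ],
)

```text
clock: 9.25
tool_pos: [0.5598, -0.168, 0.1407]
eef_rot: [2.226, 2.209, -0.007]
ft_force: [-1.0, -0.5, 4.5]
opening: 0.0003
```

Emit:
move_arm(
  motion=[
    {"wx":0,"wy":0,"wz":0,"dx":0,"dy":0,"dz":-0.001,"gripper":0},
    {"wx":0,"wy":0,"wz":0,"dx":0,"dy":0,"dz":-0.001,"gripper":0},
  ],
)

```text
clock: 9.45
tool_pos: [0.5598, -0.168, 0.1405]
eef_rot: [2.225, 2.209, -0.007]
ft_force: [-1.5, 0.5, 7.7]
opening: -0.0
```

```bash
python3 - <<'E'
from h import *
c=grab('wrist','w12')
P=cloud(c);h=cv2.cvtColor(c['frame'],cv2.COLOR_RGB2HSV)
m=((h[...,0]<8)|(h[...,0]>172))&(h[...,1]>120)&(h[...,2]>70)&(P[...,2]>.105)&(P[...,2]<.16)&(np.abs(P[...,0]-.56)<.03)
q=P[m]; print(len(q),np.percentile(q[:,2],[5,50,90,95]))
s=state();print(s['tool_pos'],s['ft_force'])
E
```

```text
269 [0.13259237 0.13799144 0.1398305  0.14041988]
[ 0.55981759 -0.16800342  0.14055066] [-1.90711778  0.43058441  6.71002753]
```

View pics/w12.png

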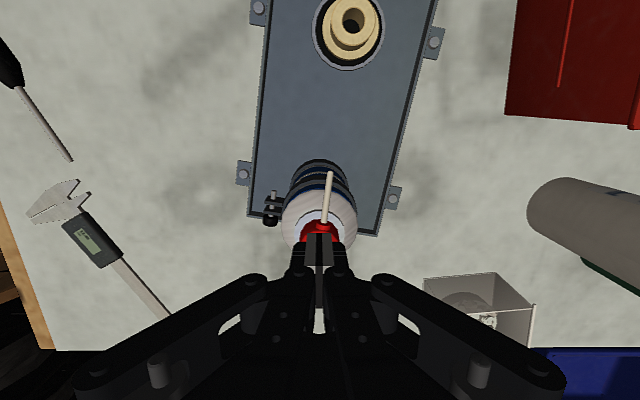

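The force is 7 N at z=0.1405 and the cap top is at about 0.140, so it's essentially at the stop. I'll push 1.5 mm more to be certain, hold, then retreat.

Emit:
move_arm(
  motion=[
    {"wx":0,"wy":0,"wz":0,"dx":0,"dy":0,"dz":-0.001,"gripper":0},
    {"wx":0,"wy":0,"wz":0,"dx":0,"dy":0,"dz":-0.0015,"gripper":0},
    {"wx":0,"wy":0,"wz":0,"dx":0,"dy":0,"dz":-0.0015,"gripper":0},
    {"wx":0,"wy":0,"wz":0,"dx":0,"dy":0,"dz":-0.0015,"gripper":0},
  ],
)

```text
clock: 9.9
tool_pos: [0.5598, -0.168, 0.1405]
eef_rot: [2.224, 2.208, -0.006]
ft_force: [-2.5, 1.7, 10.2]
opening: -0.0002
```

Emit:
move_arm(
  motion=[
    {"wx":0,"wy":0,"wz":0,"dx":0,"dy":0,"dz":0.004,"gripper":0},
    {"wx":0,"wy":0,"wz":0,"dx":0,"dy":0,"dz":0.012,"gripper":0},
    {"wx":0,"wy":0,"wz":0,"dx":0,"dy":0,"dz":0.03,"gripper":0},
    {"wx":0,"wy":0,"wz":0,"dx":0,"dy":0,"dz":0.055,"gripper":0},
    {"wx":0,"wy":0,"wz":0,"dx":0,"dy":0,"dz":0.07,"gripper":0},
  ],
)

```text
clock: 10.4
tool_pos: [0.5601, -0.1681, 0.212]
eef_rot: [2.224, 2.208, -0.006]
ft_force: [0.1, 0.2, -1.1]
opening: -0.0003
```

Emit:
move_arm(
  motion=[
    {"wx":0,"wy":0,"wz":0,"dx":0,"dy":-0.02,"dz":0.01,"gripper":0},
    {"wx":0,"wy":0,"wz":0,"dx":0,"dy":-0.02,"dz":0.01,"gripper":0},
    {"wx":0,"wy":0,"wz":0,"dx":0,"dy":-0.02,"dz":0.01,"gripper":0},
  ],
)

```text
clock: 10.7
tool_pos: [0.5599, -0.1881, 0.2217]
eef_rot: [2.225, 2.207, -0.006]
ft_force: [-0.3, 0.3, -0.0]
opening: 0.0001
```

```bash
python3 w.py w13; python3 - <<'E'
from h import *
c=load('w13');P=cloud(c);h=cv2.cvtColor(c['frame'],cv2.COLOR_RGB2HSV)
m=((h[...,0]<8)|(h[...,0]>172))&(h[...,1]>120)&(h[...,2]>70)&(P[...,2]>.105)&(P[...,2]<.16)&(np.abs(P[...,0]-.56)<.03)
q=P[m]; print('cap',len(q),np.percentile(q[:,2],[50,90]), np.median(q,0))
c=grab('side','d13'); cv2.imwrite('pics/d13c.png',cv2.resize(c['frame'][100:250,230:430,::-1],(800,600),interpolation=cv2.INTER_CUBIC))
s=state(); print(s['qvel'],s['ft_force'])
E
```

```text
[ 321    3   42   48 1253] zmax 0.0591 circ 343.45745849609375 21.989360809326172 ray [ 0.5868 -0.0318  0.0591] topmid [ 0.5865 -0.0317  0.0581] [0.031 0.031 0.005] all [ 0.5866 -0.0303  0.0461] [0.043 0.045 0.029]
10.75 [ 0.55963864 -0.1876818   0.22123553] [ 2.22521029  2.20845861 -0.00609623] [-0.13367621  0.83519401  0.02445469] 0.00039139584174918446
cap 661 [0.14615192 0.14708666] [ 0.5608727  -0.16689758  0.14615192]
[ 0.00400504  0.00100283 -0.00227458  0.00145295 -0.00018125 -0.00206529] [ 0.60582827  0.13032662 -0.32454168]
```

View pics/d13c.png

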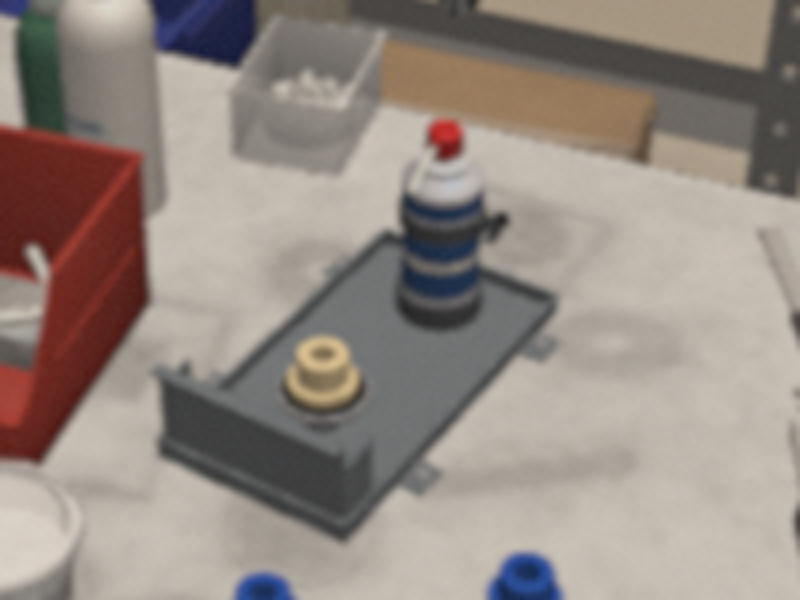

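View pics/w13.png

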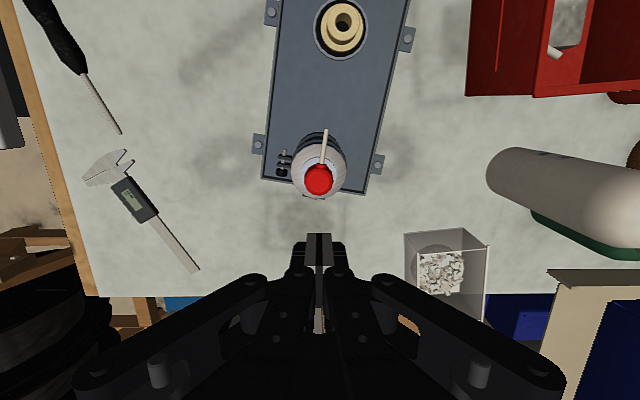

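The cap is back up at 146 mm (wrist 318,178), the bush stands centred on the rest (343,27), and the gripper is clear. At the press the force rose to 10 N with no further travel, so the cap reached its stop. Handing in.

```bash
python3 -c "
from rig import close_job
print(close_job())"
```

```text
the job is handed in; nothing more can be done
None
```

The large bush is standing flange down on the round rest, let go, and the nozzle cap was then pressed to its stop and sprang back up. The job is handed in at about 10.8 s; the hand-in reported no verdict.

- **Bush:** My last view put its centre about 1–2 mm from the rest's centre. Its top was at 59 mm against an expected 58 mm, and it looked upright.
- **Cap:** It stopped with the fingertips at 140.5 mm. Force rose from 7 to 10 N there with no more travel, so it was against the stop. The cap's top measured 146 mm again afterwards.
- **Robot:** The gripper is clear above the can, with contact force near zero.
- **Small bush and gear:** Nothing touched them. The small bush was last measured unmoved just after I lifted the large bush. I did not measure the gear's position; it was only seen in the pictures.
- **Disagreements:** The first cap estimates from the different views differed by about 3–7 mm, so I measured it again from close up before pressing. One move call was refused because it lacked the turn values; nothing moved.

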